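# Release a filter slide with the pin tool

### The arm

A 6-joint arm with a two-finger parallel gripper is mounted at the origin on the work surface. World frame = base frame: x ahead of the robot, y to its left, z up, the work surface at z = 0. Lengths are in m, angles in rad, forces in N, time in s.
With the tool pointing down it reaches from about 0.275 to 0.75 m from the base axis. Payload 10.2 kg.
Tool frame: the origin (TCP) lies midway between the tips of the shut fingers; the grasp point (between the pads) lies 19 mm behind it; z points along the fingers, y is the line along which they close (so a half turn about z gives the same grasp; the last joint's range is limited). The gripper opens to 88 mm and grips with 3 to 60 N. Pads are 18 mm wide; open, the fingers measure 123 mm over their backs; the gripper's body (75 mm by 187 mm) begins 45 mm behind the grasp point.
Start: joints at [-1.45, 0.313, 1.498, -0, 1.331, -0.223], TCP at [0.177, -0.494, 0.239] pointing down, gripper open.
Joint ranges: [-2.94, 2.94], [-0.97, 2.17], [0.19, 2.56], [-1.23, 4.37], [0.02, 3.11], [-2.88, 2.88]. Speed limits (rad/s): [2.39, 2.39, 3.01, 3.14, 3.14, 3.14].

### API

Orientations are given as a 3x3 rotation matrix whose columns are the frame's x, y, z axes.
In Python, from station import manip, command_gripper, optics gives the robot as it stands. Calls block until the motion is done:
- manip.reach(position, orientation): joint-space move of the TCP to a pose.
- manip.servo_line(position, orientation=None, speed=0.15, contact_N=None): straight line of the TCP; orientation=None keeps the orientation; speed is the mean speed in m/s. With contact_N (N) it stops when the force on the tool has changed by that much, and returns True; else False.
- manip.move_j(angles): joint-space move.
- command_gripper(opening, grasp_force=None): finger opening in m; grasp_force is the grip in N (None keeps the last); returns when the fingers have stopped.
- manip.pause(seconds).
- manip.ik(position, orientation): joint angles nearest the present ones, or None.
- optics.snapshot(name): name is "scene" or "top" or "wrist"; returns a dict with "image" (400x640x3 uint8, blue, green, red), "fx", "fy", "cx", "cy" (pixels), "R" (3x3) and "t" (3): a world point X has camera coordinates R X + t. Camera axes: x right, y down, z forward; pixel columns grow to the right and rows downward; lengths in m; the calibration is good to about 2 mm. The wrist camera is an equidistant fisheye: a pixel r from the principal point sees the ray r / f radians off the axis. A picture is of the moment at which its call begins. There is no depth.
A pose or a line that the arm cannot do raises manip.IKError and nothing moves.
- manip.job_done(): hands the job in; it is judged then, once.
Readings, each from a call of its own:
- manip.get_t(): time.
- manip.get_joint_pos(): joint angles.
- manip.get_joint_velocities(): joint speeds.
- manip.get_tau(): joint torques, N m.
- manip.get_eef_pos(): TCP position.
- manip.get_tool_rot(): TCP orientation.
- manip.get_contact_force(): force on the tool from outside, world axes, zero at the start.
- manip.get_wrist_torque(): the same for the moment, N m.
- manip.get_width(): finger opening in m.
- manip.get_grip_force(): force on a finger pad.
Only numpy, scipy, OpenCV 4.12 (cv2) and the standard library are available. Lean on these libraries where they do the work, as an engineer would, in place of code of your own. Each camera call takes 0.05 s, during which the arm holds its last target. There are 200 camera calls.

### The job

Take the yellow-handled pin tool out of its stand, push the recessed release button of the orange (amber) filter slide down with it, and, keeping the button down, push that slide out of its changer as far as it goes, so that the button pops up again and locks it there. Do not force the mechanism, then put the pin tool back upright in its stand and let go. Leave the blue filter slide and everything else on the bench where it is.

Things in the scene. Friction and masses are not known exactly. Their poses are not given: they have to be found in the camera images.
- amber_changer: The changer that holds the orange slide: black filter changer screwed to the bench: 130 (x) x 64 (y) x 46 mm high housing with a 40 mm wide aluminium tube stub (top at 60 mm) over its rear half. Origin: centre of its underside. Its own x axis points from the open front (where the slide comes out) to the rear; the slide comes out along the changer's own -x.
- blue_changer: A second, identical changer that holds the blue slide (leave it alone): same sizes and axes as the first.
- amber_well (a point): Centre of the mouth of the round vertical button well in the orange slide, level with the slide's top (34 mm above the bench; the housing's side rails stand 2 mm higher). It travels with the slide; axes as the changer's. The well is 12 mm wide, 42 mm in front of the changer's origin at home; 18 mm behind it begins the black bridge, 46 mm high.
- amber_slide (a joint): How far the orange slide (44 mm wide) is out, m: 0 home, 0.040 at its stop. It drags with about 3 N. A tooth on the button locks it to the housing; it is free only while the button is at least 4 mm down. If the button comes up on the way, it locks in a notch, one every 9.5 mm. Past 0.038 the button can pop up fully and locks the slide out.
- amber_button (a joint): How far the orange slide's white button (10 mm wide) is pressed, m: 0 up, 0.006 fully down. Up, its top lies somewhere between 5 and 13 mm below the well's mouth: this differs each time and is not reported, so feel for it. From there it always goes 6 mm down to a hard bottom. It is sprung: 4 N to start it, 10 N at the bottom; let go, it springs up.
- blue_well (a point): Centre of the mouth of the same kind of button well in the blue slide.
- blue_slide (a joint): How far the blue slide is out, m (0 home; leave it there).
- pin_handle (a point): Centre of the pin tool's yellow handle: square, 16 x 16 mm, 60 mm tall, its flats square to this point's x and y axes; z points up the tool. 60 g. Below the handle: a collar 24 mm wide and 6 mm thick, then a 55 mm steel pin, 7 mm thick, its last 20 mm 5 mm thick. The tip is 91 mm below this point along the tool.
- pin_tip (a point): The flat end of the pin tool's tip, on its axis.
- stand_mouth (a point): Centre of the mouth of the hole in the grey tool stand (fixed block 70 x 70 x 65 mm, this point on its top face). The hole is vertical, 12 mm wide, 58 mm deep. The pin tool stands in it with its collar resting on the top face, so its tip is then 55 mm below this point.
- reagent_bottle: Brown bottle, 64 mm wide, 125 mm high, standing loose on the bench. Origin: centre of its underside.
- dish_a: Closed clear dish, 60 mm wide, 17 mm high, loose. Origin: centre of its underside.
- dish_b: Closed clear dish, 90 mm wide, 17 mm high, loose. Origin: centre of its underside.
- hex_driver: Screwdriver, 160 mm long, lying loose on the bench along its own x axis.
- optic_post: Steel optics post 13 mm thick on a 32 mm foot, 75 mm high, standing loose. Origin: centre of its underside.
- lens_tube: Short black tube, 31 mm wide, 22 mm high, standing loose. Origin: centre of its underside.
- objective_case: Green round case, 44 mm wide, 45 mm high, standing loose. Origin: centre of its underside.
There are look-alikes about, which are no part of the job. Leave any pink look-alike of the part that bears pin_handle alone. Of the things shaped like the part that bears stand_mouth, the grey one is meant.

How it is judged:
By the outcome, as a careful person would: the job done as asked, in the order asked, and still so for the second after the job is handed in, with the robot touching nothing.
It also fails if it takes over 54 s, if anything falls off the work surface, if the arm or the gripper's body presses on something with over 40 N, if the wrist force passes 120 N, or if a joint passes its speed limit or range.

## Working session

There is one attempt and no reset: what is moved stays moved. The work goes in short steps, each a Python script; the robot and the scene stay as the last script left them, time stands still between calls to the robot, and variables do not carry over. Pictures are saved under pics/ and viewed, at most 10 in all, crops included, and the job is handed in when it is done.

```bash
mkdir -p pics; ls
python3 - <<'E'
from station import manip, command_gripper, optics
import cv2, pickle
d={}
for n in ["scene","top","wrist"]:
    s=optics.snapshot(n); d[n]=s; cv2.imwrite(f"pics/{n}0.png",s["image"])
    print(n,s["fx"],s["fy"],s["cx"],s["cy"],s["R"],s["t"])
pickle.dump(d,open("s0.pkl","wb"))
print(manip.get_t(),manip.get_tool_rot())
E
```

```text
pics
scene 409.94107916725017 409.94107916725017 315.8030786978876 202.8730629671944 [[ 0.3542423   0.93507624 -0.01203363]
 [ 0.63055711 -0.24834211 -0.73533933]
 [-0.69058679  0.25290041 -0.67759226]] [-0.15684507 -0.28631771  1.46152672]
top 401.07986024633595 401.07986024633595 310.053661356344 200.35954602594464 [[ 0.01950444 -0.99977152  0.00874504]
 [-0.99843656 -0.01993518 -0.05222099]
 [ 0.05238339 -0.00771283 -0.99859726]] [-0.03723806  0.5300469   1.05303564]
wrist 309.70691628693146 309.70691628693146 316.2138361657048 194.9412425217897 [[ 3.36929765e-01 -9.41529740e-01 -2.85892732e-04]
 [-9.02936986e-01 -3.23205225e-01  2.83272276e-01]
 [-2.66801674e-01 -9.51847182e-02 -9.59039486e-01]] [-0.52500353 -0.03970712  0.3908003 ]
0.15 [[ 9.41491881e-01  3.37035630e-01 -1.46507916e-04]
 [ 3.37035622e-01 -9.41491470e-01  8.94764502e-04]
 [ 1.63631565e-04 -8.91791901e-04 -9.99999589e-01]]
```

View pics/top0.png

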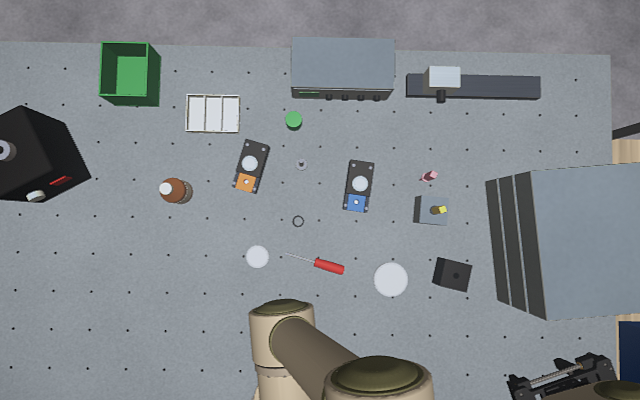

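View pics/scene0.png

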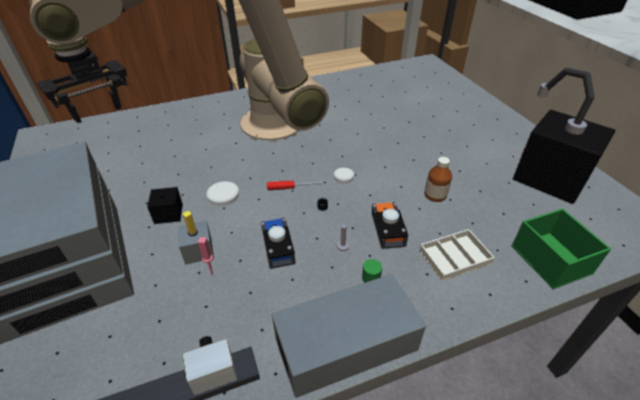

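The top view shows the yellow tool at (441,210) in the grey stand (431,210). The pink look-alike is at (429,176) and the black look-alike stand at (453,274). The orange slide is at (246,183) in the left changer, and the blue one is at (356,203). Yellow in grey and the orange slide fit the description. I'll confirm with an enlarged crop and coarse positions.

```bash
cat > h.py <<'E'
import numpy as np, cv2
from station import manip, command_gripper, optics
def ray(s,u,v):
    a=np.array([(u-s["cx"])/s["fx"],(v-s["cy"])/s["fy"]])
    if s.get("fish"):
        r=np.hypot(*a); d=np.array([*(a/r*np.sin(r)),np.cos(r)]) if r>1e-9 else np.array([0,0,1.])
    else: d=np.array([*a,1.])
    R=np.array(s["R"]); t=np.array(s["t"])
    return -R.T@t, R.T@d
def at_z(s,u,v,z):
    c,d=ray(s,u,v); return c+d*(z-c[2])/d[2]
def proj(s,X):
    p=np.array(s["R"])@np.asarray(X)+np.array(s["t"])
    if s.get("fish"):
        r=np.hypot(p[0],p[1]); k=np.arctan2(r,p[2])/max(r,1e-9); q=p[:2]*k
    else: q=p[:2]/p[2]
    return np.array([s["cx"]+s["fx"]*q[0], s["cy"]+s["fy"]*q[1]])
def snap(n,f=None):
    s=optics.snapshot(n); s["fish"]=n=="wrist"
    if f: cv2.imwrite("pics/"+f,s["image"])
    return s
def down(a):  # tool x axis at yaw a, z down
    c,s=np.cos(a),np.sin(a); return np.array([[c,s,0],[s,-c,0],[0,0,-1.]])
E
python3 - <<'E'
import pickle; from h import *
d=pickle.load(open("s0.pkl","rb")); s=d["top"]; q=d["scene"]
def crop(im,x,y,w,h,k): return cv2.resize(im[y:y+h,x:x+w],None,fx=k,fy=k,interpolation=cv2.INTER_CUBIC)
a=crop(s["image"],405,160,66,50*2,6)[:600]; b=crop(s["image"],225,130,65,100,6)[:600]
cv2.imwrite("pics/c1.png",np.hstack([a,b]))
for n,u,v,z in [("handle top",443,210,.131),("stand",431,210,.065),("well",246,182,.034),("amber tube",250,163,.06),("post",301,164,.07),("bottle",170,189,.125),("pink",430,175,.1),("case",293,119,.045)]:
    print(n,at_z(s,u,v,z).round(3))
E
```

```text
handle top [ 0.508 -0.342  0.131]
stand [ 0.51  -0.334  0.065]
well [0.574 0.142 0.034]
amber tube [0.621 0.129 0.06 ]
post [ 0.619 -0.002  0.07 ]
bottle [0.545 0.308 0.125]
pink [ 0.595 -0.32   0.1  ]
case [0.741 0.022 0.045]
```

View pics/c1.png

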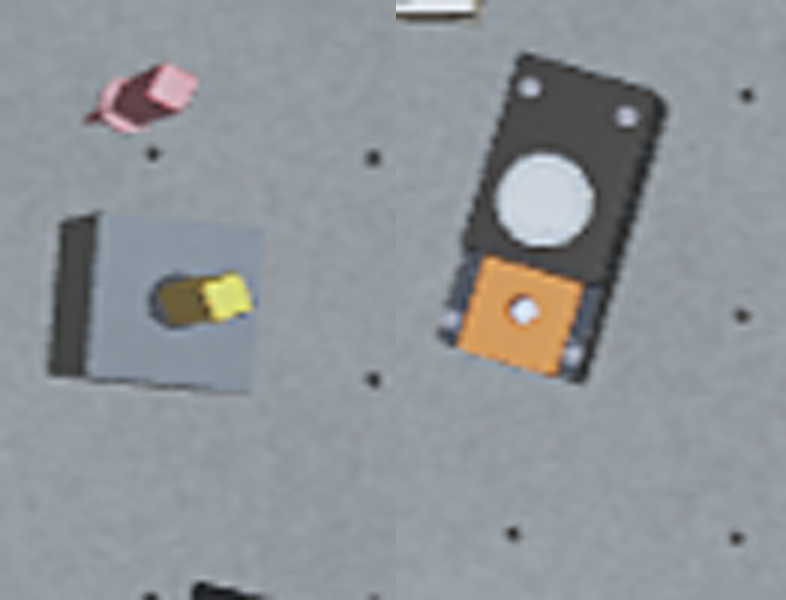

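The crop confirms both: the yellow handle at about (225,297) sits in the grey stand, and the orange slide with its white button is at (522,310). The pink tool stands separately. Next I'll look from the wrist camera above the stand.

Run:
```python
from h import *
import pickle
manip.reach([0.48,-0.338,0.27],down(np.radians(11)))
s=snap("wrist","w1.png"); pickle.dump(s,open("w1.pkl","wb"))
R=manip.get_tool_rot(); p=manip.get_eef_pos(); C=-np.array(s["R"]).T@s["t"]
print(p,(R.T@(C-p)).round(4),(R.T@np.array(s["R"]).T).round(3),manip.get_t())
```

```text
[ 0.47920851 -0.33887506  0.26984626] [ 7.270e-02  1.000e-04 -1.476e-01] [[ 0.    -0.959 -0.283]
 [ 1.     0.     0.001]
 [-0.001 -0.283  0.959]] 1.4917
```

View pics/w1.png

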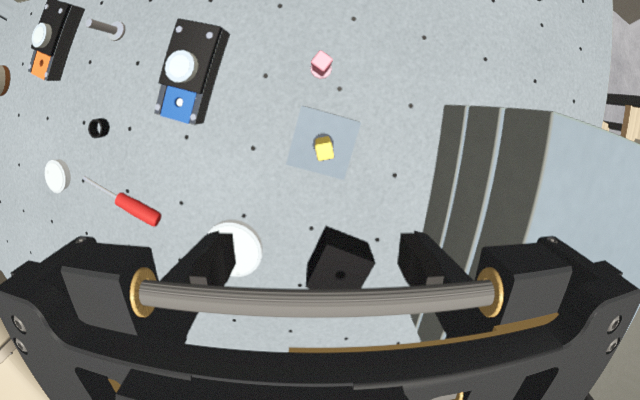

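The wrist view shows the yellow handle top at about (324,153) on the grey stand (324,143), with the pink tool at (321,65). I'll segment these for position and yaw.

Run:
```python
from h import *
import pickle
s=pickle.load(open("w1.pkl","rb")); im=s["image"]; hsv=cv2.cvtColor(im,cv2.COLOR_BGR2HSV)
m=((abs(hsv[...,0].astype(int)-28)<7)&(hsv[...,1]>120)); m[:100]=0;m[200:]=0;m[:,:290]=0;m[:,360:]=0
V=hsv[...,2]; print(m.sum(), np.percentile(V[m],[5,25,50,75,95]))
def rect(pts,z):
    W=np.array([at_z(s,u,v,z)[:2] for u,v in pts]); return cv2.minAreaRect((W*1000).astype(np.float32))
ys,xs=np.nonzero(m&(V>190)); print("top",rect(zip(xs,ys),.131), xs.mean(),ys.mean(),len(xs))
ys,xs=np.nonzero(m); print("all",rect(zip(xs,ys),.131))
# stand top: bluish grey
t=im[125,310].astype(int); n=(abs(im.astype(int)-t).max(2)<12)&(hsv[...,1]>20); n=n.astype(np.uint8); n[:95]=0;n[190:]=0;n[:,:275]=0;n[:,370:]=0
n=cv2.morphologyEx(n,cv2.MORPH_OPEN,np.ones((3,3)))
ys,xs=np.nonzero(n); print("stand",t,rect(zip(xs,ys),.065))
big=cv2.resize(im[95:190,270:375],None,fx=5,fy=5,interpolation=cv2.INTER_CUBIC)
mm=cv2.resize(((m&(V>190))*255+n*120).clip(0,255).astype(np.uint8)[95:190,270:375],None,fx=2.6,fy=5,interpolation=0)
cv2.imwrite("pics/c2.png",np.hstack([big,cv2.cvtColor(mm,cv2.COLOR_GRAY2BGR)])[:600])
```

```text
89 [153.  159.  161.  168.  236.6]
top ((517.7276000976562, -337.4937438964844), (1.5692741870880127, 14.418097496032715), 26.16832160949707) 321.8666666666667 143.33333333333334 15
all ((519.94384765625, -336.40472412109375), (6.507971286773682, 14.418097496032715), 26.16832160949707)
stand [202 192 179] ((510.36114501953125, -340.9057922363281), (70.6410903930664, 70.30587005615234), 85.7985610961914)
```

View pics/c2.png

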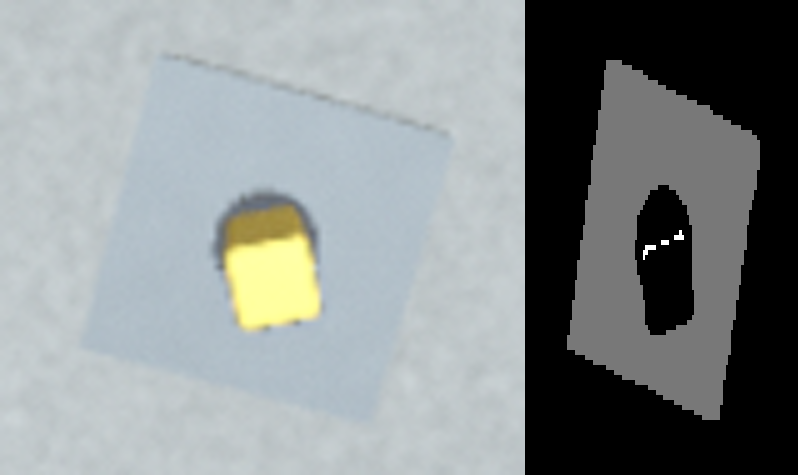

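The stand top measures 70.6 x 70.3 mm, as it should. The handle's top corners in the crop are (225,250), (305,235), (320,313) and (243,330). Next: handle pose, check, grasp and lift.

Run:
```python
from h import *
import pickle
s=pickle.load(open("w1.pkl","rb"))
W=np.array([at_z(s,270+(u+.5)/5-.5,95+(v+.5)/5-.5,.131)[:2] for u,v in [(225,250),(305,235),(320,313),(243,330)]])
print(W.round(4),W.mean(0),np.linalg.norm(W-np.roll(W,-1,0),axis=1))
e=(W[1]-W[0]+W[2]-W[3]); a=np.degrees(np.arctan2(*e[::-1]))+90
f=(W[0]-W[3]+W[1]-W[2]); b=np.degrees(np.arctan2(*f[::-1])); print(a,b)
yaw=np.radians((a+b)/2); xy=(W.mean(0)+np.array([.5104,-.3409]))/2
print("yaw",np.degrees(yaw),xy); pickle.dump((xy,yaw),open("g.pkl","wb"))
print(manip.ik([*xy,.082],down(yaw)))
```

```text
[[ 0.5151 -0.3308]
 [ 0.5207 -0.3448]
 [ 0.5068 -0.3505]
 [ 0.5008 -0.3369]] [ 0.51084111 -0.34073306] [0.01510735 0.01501118 0.0147858  0.01551308]
22.76075142203129 22.855649054308696
yaw 22.808200238169995 [ 0.51062056 -0.34081653]
[-7.79140862e-01  6.58336218e-01  1.39380811e+00 -4.44089210e-16
  1.08944832e+00  3.93577274e-01]
```

Run:
```python
from h import *
import pickle
xy,yaw=pickle.load(open("g.pkl","rb")); R=down(yaw)
command_gripper(.05)
manip.reach([*xy,.17],R)
manip.servo_line([*xy,.082],R,speed=.12)
print(manip.get_eef_pos(),manip.get_contact_force())
command_gripper(.0,40); w=manip.get_width(); print("w",w,manip.get_grip_force(),manip.get_contact_force())
assert .014<w<.018
manip.servo_line([*xy,.082+.10],R,speed=.12)
print(manip.get_width(),manip.get_contact_force(),manip.get_t())
a=np.radians(-105); M=down(a); well=np.array([.574,.142])
p=well-M[:2,0]*.06
manip.reach([*p,.20],M)
s=snap("wrist","w2.png"); pickle.dump(s,open("w2.pkl","wb")); print(manip.get_eef_pos(),manip.get_t(),manip.get_joint_pos(),proj(s,[.574,.142,.034]))
```

```text
[ 0.51100116 -0.34119935  0.08312228] [-0.64271362 -0.13408869 -0.00881142]
w 0.01595436449324551 40.000184029340744 [-0.00456655  0.95112914  1.75146248]
0.015977894567010792 [ 0.15341402 -0.0201887  -0.18855976] 5.175
[0.58965146 0.19957045 0.19995169] 7.8667 [ 1.38460448e-01  5.58215441e-01  1.23506935e+00 -9.22075476e-05
  1.34837838e+00 -2.74043113e+00] [316.12516426 119.89803086]
```

View pics/w2.png

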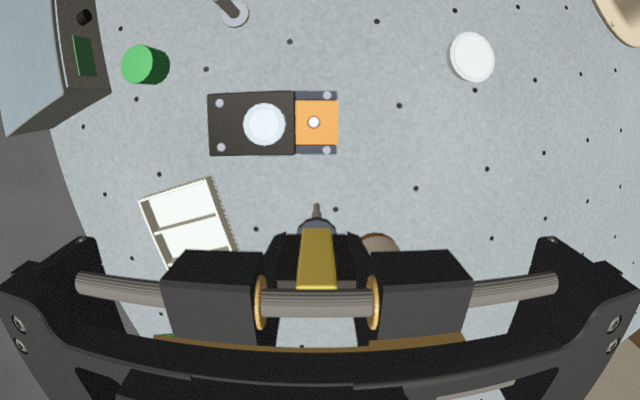

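The tool is held (tip at about (317,205)), and the orange slide with its white button is at (314,122). I'll measure the slide and check the tip against the gripper axis.

Run:
```python
from h import *
import pickle
s=pickle.load(open("w2.pkl","rb")); im=s["image"]; hsv=cv2.cvtColor(im,cv2.COLOR_BGR2HSV)
p=np.array([0.58965146,0.19957045,0.19995169])
print("tip expected",proj(s,p-[0,0,.0731]), "nozzle step",proj(s,p-[0,0,.0531]))
m=((abs(hsv[...,0].astype(int)-15)<6)&(hsv[...,1]>90)).astype(np.uint8); m[:85]=0;m[165:]=0;m[:,:285]=0;m[:,345:]=0
ys,xs=np.nonzero(m); W=np.array([at_z(s,u,v,.034)[:2] for u,v in zip(xs,ys)])*1000
r=cv2.minAreaRect(W.astype(np.float32)); print(r, cv2.boxPoints(r))
hb=((hsv[...,1]<30)&(hsv[...,2]>200)).astype(np.uint8); hb[:110]=0;hb[135:]=0;hb[:,:304]=0;hb[:,325:]=0
ys,xs=np.nonzero(hb); print("button px",xs.mean(),ys.mean(),len(xs),[at_z(s,xs.mean(),ys.mean(),z).round(4) for z in(.034,.025)])
# dark housing outline at bridge top
d=(hsv[...,2]<75).astype(np.uint8); d[:80]=0;d[165:]=0;d[:,:195]=0;d[:,345:]=0
d=cv2.morphologyEx(d,cv2.MORPH_OPEN,np.ones((3,3))); ys,xs=np.nonzero(d)
W=np.array([at_z(s,u,v,.046)[:2] for u,v in zip(xs,ys) if u<296])*1000; print("bridge",cv2.minAreaRect(W.astype(np.float32)))
A=cv2.resize(im[80:165,270:350],None,fx=6,fy=6,interpolation=cv2.INTER_CUBIC); B=cv2.resize(im[190:275,290:340],None,fx=6,fy=6,interpolation=cv2.INTER_CUBIC)
cv2.imwrite("pics/c3.png",np.hstack([A,B]))
```

```text
tip expected [315.9132221  205.72395922] nozzle step [315.89101087 214.85661139]
((575.183349609375, 143.90504455566406), (44.8693733215332, 43.45142364501953), 74.89035034179688) [[548.3608   127.909134]
 [590.31     116.58278 ]
 [602.0059   159.90096 ]
 [560.0567   171.22731 ]]
button px 313.27848101265823 121.55696202531645 79 [array([0.5772, 0.1429, 0.034 ]), array([0.5774, 0.1433, 0.025 ])]
bridge ((640.8629150390625, 142.36830139160156), (31.808332443237305, 88.12812042236328), 73.33076477050781)
```

View pics/c3.png

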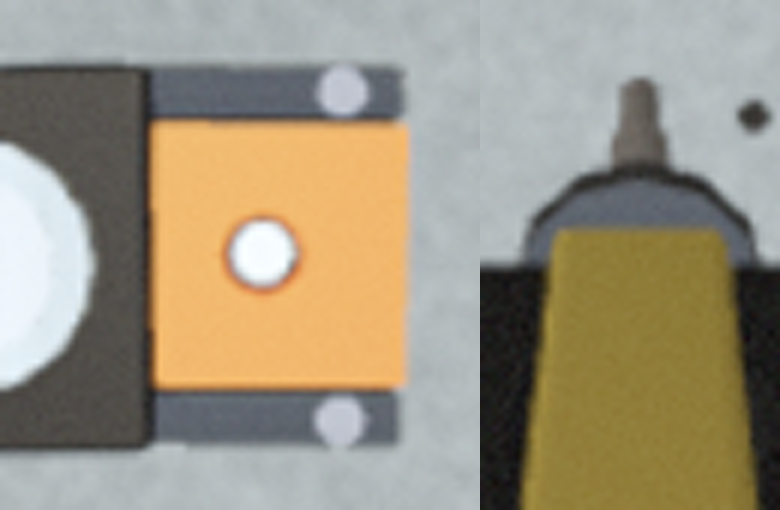

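The tip is on axis to within 0.5 px. The slide is 44.9 x 43.5 mm at yaw -15.1°. The button ring at (313.2,122) gives a well at (0.5774, 0.1432), which agrees with the slide rectangle to within 1 mm. Now I'll feel for the button.

Run:
```python
from h import *
M=down(np.radians(-105.1)); xy=[.5774,.1432]; K=.0731
manip.reach([*xy,.045+K],M)
manip.servo_line([*xy,.040+K],M,speed=.03); f0=manip.get_contact_force(); print(manip.get_eef_pos(),f0)
hit=manip.servo_line([*xy,.012+K],M,speed=.015,contact_N=2.5)
p=manip.get_eef_pos(); print(hit,"tip",p[2]-K,p,manip.get_contact_force()-f0,manip.get_t(),manip.get_width())
```

```text
[0.57770312 0.14384336 0.11370276] [ 0.97762119  0.27555185 -1.41868592]
True tip 0.020817663747401932 [0.57741219 0.14318644 0.09391766] [-1.06042155  0.4346091   5.10725619] 9.875 0.015529210140412225
```

The tip went into the well and met the button about 13 mm down, which is within the given range. Now press it in by force.

Run:
```python
from h import *
import pickle
M=down(np.radians(-105.1)); xy=np.array([.5774,.1432]); K=.0731
f0=np.array([.98,.28,-1.42]); f0[2]=0
z=manip.get_eef_pos()[2]
for i in range(10):
    z-=.001; manip.servo_line([*xy,z],M,speed=.02); manip.pause(.1)
    f=manip.get_contact_force(); p=manip.get_eef_pos(); print(round(z-K,4),(p-[0,0,K]).round(4),f.round(2))
    if f[2]>9.0: break
pickle.dump(z,open("z.pkl","wb")); print(manip.get_t())
```

```text
0.0198 [0.5774 0.1432 0.02  ] [-0.97  0.47  5.06]
0.0188 [0.5775 0.1432 0.0191] [-1.36 -0.21  4.32]
0.0178 [0.5775 0.1432 0.0181] [-1.54 -0.11  6.73]
0.0168 [0.5775 0.1432 0.0173] [-1.15 -0.11  7.98]
0.0158 [0.5776 0.1432 0.0164] [-1.44 -0.23  8.44]
0.0148 [0.5776 0.1432 0.0155] [-1.47 -0.12  9.02]
11.975
```

Run:
```python
from h import *
import pickle
th=np.radians(-15.1); M=down(np.radians(-105.1)); u=-np.array([np.cos(th),np.sin(th)]); xy=np.array([.5774,.1432]); K=.0731
z=pickle.load(open("z.pkl","rb"))
for d in [.004,.008,.012,.018,.024]:
    h=manip.servo_line([*(xy+u*d),z],M,speed=.025,contact_N=9); 
    f=manip.get_contact_force(); p=manip.get_eef_pos(); v=p[:2]-xy
    print(h,d,"along",(v@u).round(4),"lat",(v@[-u[1],u[0]]).round(4),"tipz",(p[2]-K).round(4),"F along",(f[:2]@u).round(2),"lat",(f[:2]@[-u[1],u[0]]).round(2),"z",f[2].round(2))
    if h or f[2]<6.5 or f[2]>16: break
print(manip.get_t(),manip.get_width()); snap("wrist","w3.png")
```

```text
False 0.004 along 0.0029 lat -0.0001 tipz 0.0159 F along -0.88 lat 0.57 z 8.45
False 0.008 along 0.0068 lat -0.0001 tipz 0.0159 F along -1.71 lat 0.85 z 7.97
False 0.012 along 0.0108 lat -0.0001 tipz 0.0159 F along -1.17 lat 0.57 z 8.87
False 0.018 along 0.0169 lat -0.0001 tipz 0.0159 F along 0.14 lat 0.66 z 7.86
False 0.024 along 0.0229 lat -0.0001 tipz 0.0159 F along -1.52 lat 0.76 z 8.69
13.6833 0.015933519375890888
```

Run:
```python
from h import *
import pickle
th=np.radians(-15.1); M=down(np.radians(-105.1)); u=-np.array([np.cos(th),np.sin(th)]); xy=np.array([.5774,.1432]); K=.0731
z=pickle.load(open("z.pkl","rb"))
for d in [.030,.036,.039,.041,.042,.043,.044,.045,.046,.047,.048]:
    h=manip.servo_line([*(xy+u*d),z],M,speed=.02,contact_N=8); 
    manip.pause(.05); f=manip.get_contact_force(); p=manip.get_eef_pos(); v=p[:2]-xy; F=f[:2]@u
    print(h,d,"along",(v@u).round(4),"lat",(v@[-u[1],u[0]]).round(4),"tipz",(p[2]-K).round(4),"F along",F.round(2),"z",f[2].round(2))
    if h or F<-8 or f[2]<6 or f[2]>16: break
print(manip.get_t(),manip.get_width()); snap("wrist","w4.png"); snap("top","t4.png")
```

```text
False 0.03 along 0.0288 lat -0.0001 tipz 0.0159 F along -0.84 z 8.61
False 0.036 along 0.0348 lat -0.0002 tipz 0.0159 F along -1.36 z 8.93
False 0.039 along 0.0377 lat -0.0002 tipz 0.0159 F along -1.54 z 8.6
False 0.041 along 0.0397 lat -0.0002 tipz 0.0159 F along -1.81 z 7.39
False 0.042 along 0.0405 lat -0.0002 tipz 0.016 F along -2.56 z 8.3
False 0.043 along 0.0414 lat -0.0002 tipz 0.016 F along -4.08 z 7.83
False 0.044 along 0.0423 lat -0.0003 tipz 0.0161 F along -2.3 z 8.95
False 0.045 along 0.0431 lat -0.0003 tipz 0.0161 F along -3.41 z 7.82
False 0.046 along 0.0441 lat -0.0003 tipz 0.0161 F along -3.58 z 9.18
False 0.047 along 0.0444 lat -0.0004 tipz 0.0162 F along -6.48 z 5.92
17.1833 0.015637129893867542
```

The horizontal force is rising at 44.4 mm of tip travel, which is 40 mm plus the clearance, so the slide is at its stop. I'll lift to let the button pop, then look.

Run:
```python
from h import *
import pickle
th=np.radians(-15.1); M=down(np.radians(-105.1)); u=-np.array([np.cos(th),np.sin(th)]); K=.0731
p=manip.get_eef_pos(); z=pickle.load(open("z.pkl","rb"))
q=np.array([.5774,.1432])+u*.047
manip.servo_line([*q,.024+K],M,speed=.03); print(manip.get_contact_force())
q2=np.array([.5774,.1432])+u*.0425
manip.servo_line([*q2,.03+K],M,speed=.05); print(manip.get_contact_force())
manip.servo_line([*q2,.20],M,speed=.12)
manip.servo_line([*(q2-M[:2,0]*.06),.20],M,speed=.15)
s=snap("wrist","w5.png"); pickle.dump(s,open("w5.pkl","wb")); im=s["image"]; hsv=cv2.cvtColor(im,cv2.COLOR_BGR2HSV)
m=((abs(hsv[...,0].astype(int)-15)<6)&(hsv[...,1]>90)).astype(np.uint8); m[:70]=0;m[170:]=0;m[:,:240]=0;m[:,400:]=0
ys,xs=np.nonzero(m); W=np.array([at_z(s,a,b,.034)[:2] for a,b in zip(xs,ys)])*1000
print(cv2.minAreaRect(W.astype(np.float32)), proj(s,[*q2,.034]),manip.get_t(),manip.get_width())
pt=manip.get_eef_pos(); print("tip exp",proj(s,pt-[0,0,K]))
A=cv2.resize(im[80:165,240:350],None,fx=4,fy=4,interpolation=cv2.INTER_CUBIC); B=cv2.resize(im[190:275,290:340],None,fx=4,fy=4,interpolation=cv2.INTER_CUBIC)
cv2.imwrite("pics/c5.png",np.hstack([A,B]))
```

```text
[ 7.29466423e+00 -6.99640279e-03  3.66141995e-01]
[-0.16796719 -0.05399356 -1.04372566]
((556.4073486328125, 149.32937622070312), (45.79452896118164, 84.5846176147461), 74.29159545898438) [315.70160581 120.00769379] 19.6 0.015293370186157977
tip exp [315.65663867 205.46695413]
```

View pics/c5.png

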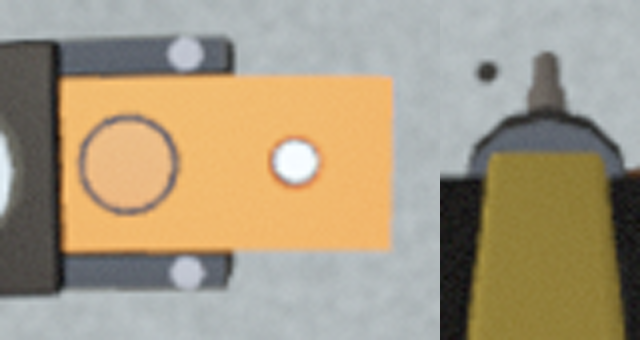

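The orange part is now 84.6 mm long (43.5 before), so the slide is about 41 mm out, at its stop. Forces fell away on lifting and the tool is still straight (tip at 316 px, 316 expected). Now I'll return it to the stand.

Run:
```python
from h import *
import pickle
xy,yaw=pickle.load(open("g.pkl","rb")); R=down(yaw)
manip.reach([*xy,.20],R); manip.pause(.2)
manip.servo_line([*xy,.145],R,speed=.1)
manip.pause(.2); print(manip.get_eef_pos(),manip.get_contact_force())
h=manip.servo_line([*xy,.078],R,speed=.04,contact_N=4)
print(h,manip.get_eef_pos(),manip.get_contact_force(),manip.get_t(),manip.get_width())
```

```text
[ 0.51082008 -0.34099438  0.14568745] [-0.2438917   0.1533261  -1.29351953]
True [ 0.51062459 -0.34077844  0.08206242] [-0.84439487  1.12782514  4.85442717] 24.7417 0.015413346971912083
```

The collar is seated at TCP z = 0.082, against 0.083 when I picked it up. Release and check.

Run:
```python
from h import *
import pickle
xy,yaw=pickle.load(open("g.pkl","rb")); R=down(yaw)
command_gripper(.05); 
manip.servo_line([*xy,.20],R,speed=.12)
manip.reach([0.48,-0.338,0.27],down(np.radians(11))); manip.pause(.3)
s=snap("wrist"); t=snap("top")
A=cv2.resize(s["image"][50:190,270:375],None,fx=4,fy=4,interpolation=cv2.INTER_CUBIC)
B=cv2.resize(t["image"][120:260,220:320],None,fx=3.6,fy=4)
cv2.imwrite("pics/c6.png",np.hstack([A,B])); print(manip.get_t(),manip.get_contact_force())
```

```text
27.35 [ 0.84395933  0.0702819  -0.02290538]
```

View pics/c6.png

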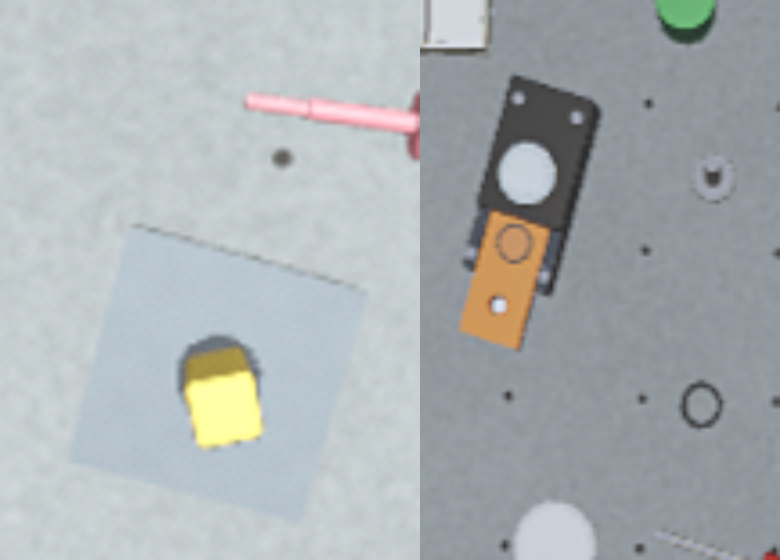

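The yellow tool is back upright in the stand and the orange slide is out. But the pink tool, upright at the start, now lies at about (250–420,100) in the crop. I need to find out when it fell.

Run:
```python
from h import *
import pickle
d=pickle.load(open("s0.pkl","rb"))
ims={"top0":d["top"]["image"],"t4":cv2.imread("pics/t4.png"),"now":snap("top")["image"],"w1":cv2.imread("pics/w1.png"),"wnow":snap("wrist","w6.png")["image"],"sc0":d["scene"]["image"],"scnow":snap("scene","sc6.png")["image"]}
for k,im in ims.items():
    i=im.astype(int); m=((i[...,2]-i[...,1]>35)&(i[...,0]>i[...,1]-5)&(i[...,2]>90)).astype(np.uint8)
    n,l,st,c=cv2.connectedComponentsWithStats(m)
    print(k,[(st[j].tolist()) for j in range(1,n) if st[j,4]>12])
parts=[cv2.resize(im[y:y+90,x:x+110],None,fx=3.5,fy=3.3,interpolation=cv2.INTER_CUBIC) for im,x,y in [(ims["top0"],385,140),(ims["t4"],385,140),(ims["sc0"],150,190),(ims["scnow"],150,190)]]
cv2.imwrite("pics/c7.png",np.vstack([np.hstack(parts[:2]),np.hstack(parts[2:])])[:600])
```

```text
top0 [[429, 171, 9, 8, 36], [49, 176, 17, 9, 38], [314, 258, 31, 17, 264]]
t4 [[426, 174, 45, 8, 200], [49, 176, 17, 9, 37], [314, 258, 31, 17, 266]]
now [[426, 174, 45, 8, 199], [49, 176, 17, 9, 40], [314, 258, 31, 17, 265]]
w1 [[311, 51, 22, 27, 221], [114, 193, 47, 34, 198]]
wnow [[331, 73, 91, 22, 576], [115, 193, 18, 7, 33], [115, 199, 46, 28, 152]]
sc0 [[266, 180, 29, 10, 204], [198, 237, 15, 36, 225]]
scnow [[266, 180, 29, 10, 206], [152, 271, 53, 25, 345]]
```

View pics/c7.png

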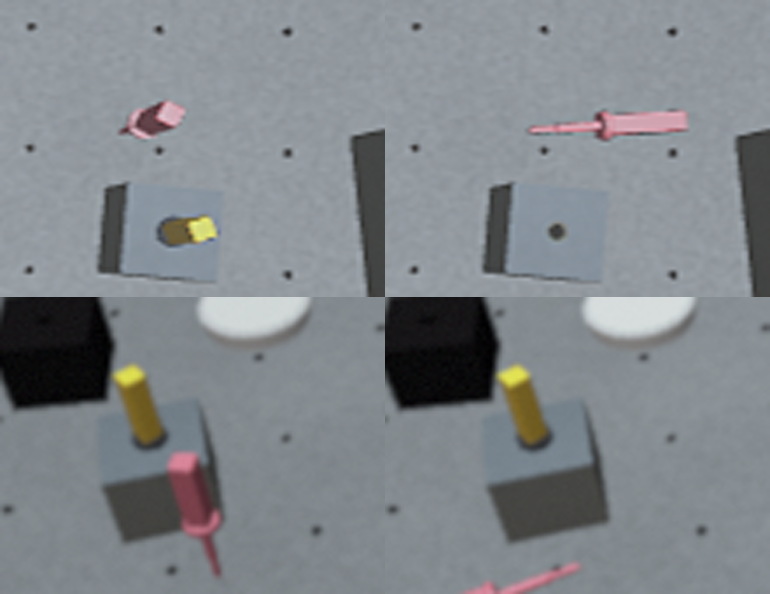

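Run:
```python
from h import *
import pickle
d=pickle.load(open("s0.pkl","rb")); w=pickle.load(open("w1.pkl","rb"))
def tri(obs):
    A=np.zeros((3,3));b=np.zeros(3)
    for s,u,v in obs:
        c,r=ray(s,u,v); r/=np.linalg.norm(r); P=np.eye(3)-np.outer(r,r); A+=P;b+=P@c
    return np.linalg.solve(A,b)
T=tri([(d["top"],434.1,173.9),(d["scene"],202.3,239.4)]); B=tri([(d["top"],420.1,179.4),(d["scene"],212,273.6)])
print("t0 top",T.round(4),"tip",B.round(4),"len",np.linalg.norm(T-B),"tilt deg",np.degrees(np.arccos((T-B)[2]/np.linalg.norm(T-B))))
print("w1 prediction of that pose: top",proj(w,T),"tip",proj(w,B)," upright top",proj(w,B*[1,1,0]+[0,0,.121]))
s=snap("top"); print("now tip",at_z(s,385+530/3.5,140+130/3.3,.012),"handle end",at_z(s,385+687/3.5,140+121/3.3,.012),manip.get_t())
```

```text
t0 top [ 0.5951 -0.3209  0.1221] tip [ 0.5944 -0.3216  0.0019] len 0.120274157317426 tilt deg 0.4571835060000832
w1 prediction of that pose: top [320.53233525  59.63056142] tip [319.60388118  73.47515483]  upright top [321.06822013  60.63112074]
now tip [ 0.59930449 -0.63365032  0.012     ] handle end [ 0.60914958 -0.75495744  0.012     ] 27.55
```

The pink tool was free-standing, balanced on its 5 mm tip at (0.594,-0.321), and it fell between t=1.5 s and t=17 s. Before deciding anything, I'll reconstruct my paths to see whether I could have touched it.

Run:
```python
from h import *
import pickle
xy,yaw=pickle.load(open("g.pkl","rb"))
g=[];Y=[]
for r in (.45,.52,.6,.66):
    for z in (.12,.2,.28):
        P=np.array([r*.83,-r*.557,z]); q=manip.ik(P,down(yaw))
        if q is None: continue
        az=np.arctan2(P[1],P[0]); rp=np.hypot(*P[:2]); L=rp*np.sin(az-q[0]); 
        g.append([np.sin(q[1]),np.cos(q[1]),np.sin(q[1]+q[2]),np.cos(q[1]+q[2]),1]); Y.append([rp*np.cos(az-q[0]),z,L])
g=np.array(g);Y=np.array(Y); c=np.linalg.lstsq(g,Y,rcond=None)[0]; lat=Y[:,2].mean(); print("fit err",abs(g@c-Y)[:,:2].max(),"lat",lat,Y[:,2].std())
def fk(q):
    r,z,_=np.array([np.sin(q[1]),np.cos(q[1]),np.sin(q[1]+q[2]),np.cos(q[1]+q[2]),1])@c
    C,S=np.cos(q[0]),np.sin(q[0]); return np.array([C*r-S*lat,S*r+C*lat,z])
M=down(np.radians(-105)); p=np.array([.574,.142])-M[:2,0]*.06
q0=np.array(manip.get_joint_pos()); pink=np.array([.595,-.321])
qs=np.array([-1.45,.313,1.498,0,1.331,-.223]); qv=np.array(manip.ik([.48,-.338,.27],down(np.radians(11))))
qh=np.array(manip.ik([*xy,.17],down(yaw))); ql=np.array(manip.ik([*xy,.182],down(yaw)))
qe=np.array([.138460448,.558215441,1.23506935,0,1.34837838,-2.74043113])
for n,a,b in [("start-view",qs,qv),("view-above",qv,qh),("carry",ql,qe)]:
    P=np.array([fk(a+(b-a)*t) for t in np.linspace(0,1,101)]); D=np.hypot(*(P[:,:2]-pink).T); i=D.argmin()
    print(n,"min dist axis-pink mm",(D[i]*1000).round(),"TCP z",P[i,2].round(3),"minz",P[:,2].min().round(3))
```

```text
fit err 4.440892098500626e-16 lat 0.11629999999999996 1.1210126175528405e-16
start-view min dist axis-pink mm 116.0 TCP z 0.27 minz 0.239
view-above min dist axis-pink mm 87.0 TCP z 0.17 minz 0.17
carry min dist axis-pink mm 61.0 TCP z 0.184 minz 0.182
```

Run:
```python
from station import manip
print(manip.get_t()); print(manip.job_done())
```

```text
27.55
the job is handed in; nothing more can be done
None
```

The job is handed in at 27.6 s: the orange slide is about 41 mm out by the camera (at its stop), the yellow tool is back upright in the grey stand and released, but I inferred that the button popped up and locked from the slide position and the force falling away rather than checking it directly; the pink look-alike, which had stood free on its tip, fell over between 1.5 s and 17 s, and because my reconstructed moves kept the tool axis at least 61 mm from it I don't believe I touched it and left it lying.

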